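# Reset the weld fixture's tripped interlock

### The arm

A 7-joint arm with a two-finger parallel gripper is mounted at the origin on the work surface. World frame = base frame: x ahead of the robot, y to its left, z up, the work surface at z = 0. Lengths are in m, angles in degrees, forces in N, time in s.
With the tool pointing down it reaches from about 0.425 to 1.025 m from the base axis. Payload 9.4 kg.
Tool frame: the origin (TCP) lies at the very end of the fingers, on their centre line; the grasp point (between the pads) lies 19 mm behind it; z points along the fingers, y is the line along which they close (so a half turn about z gives the same grasp; the last joint's range is limited). The gripper opens to 93 mm and grips with 3 to 60 N. Pads are 15 mm wide; open, the fingers measure 128 mm over their backs; the gripper's body (75 mm by 188 mm) begins 65 mm behind the grasp point.
Start: joints at [-74.811, 34.337, -0.143, 91.639, 0.103, 54.024, -4.572], TCP at [0.243, 0.683, 0.219] pointing down, gripper open.
Joint ranges: [-147.43, 147.43], [-19.82, 112.94], [-74.19, 73.91], [6.32, 146.72], [-59.91, 239.91], [6.04, 106.73], [-150.56, 150.56]. Speed limits (degrees/s): [127.2, 127.2, 172.46, 172.46, 180, 180, 180].

### API

Orientations are given as [roll, pitch, yaw] about the fixed x, y, z axes, in that order (R = Rz(yaw) Ry(pitch) Rx(roll)).
In Python, from workcell import * gives the robot as it stands.
- The arm moves only by the shell command python3 -m creep 'ROWS' [FORCE]. ROWS is text: rows parted by semicolons, each of 7 numbers parted by spaces: the shift along the tool's x, y, z in m, then the turn, a rotation vector about the tool's x, y, z in degrees, then the finger opening in m, from 0 to 0.093. In form: dx dy dz ax ay az fingers; .... A call has 1 to 8 rows; each row is the pose to reach, as a shift and turn from the pose commanded when the call began, along the tool's axes at that moment; what a row does not reach only later rows make up. A row lasts 1/12 s, in which the tool goes at most 41.7 mm and 7.16 degrees, less where a joint would pass 70% of its speed; a pose out of reach is approached as far as the arm can. A call with a gripper value outside its range is refused whole. The fingers move at their own pace and stop on an object; FORCE is the grip in N (left out, the last holds). Time passes only in rows, so rows that repeat a pose let the fingers close. It gives the time, the measured TCP pose, the force, the opening and the grip force at its end, in the units of the state.
- observe(): the state, without advancing time (a new reading comes with each control period).
- read_camera(name): name is "scene" or "side" or "wrist"; returns (picture, depth): 384x512x3 uint8, blue, green, red; 384x512 float32, m along the optical axis (not along the pixel's ray), 0 where there is no reading.
- camera_info(name): a dict with "mtx" (3x3 intrinsics, pixels), "dist" ([k1, k2, p1, p2, k3] as OpenCV has them; the pictures are not rectified), "R" (3x3) and "t" (3): a world point X has camera coordinates R X + t. Camera axes: x right, y down, z forward; pixel columns grow to the right and rows downward; lengths in m; the calibration is good to about 2 mm. A picture is of the moment at which its call begins: read the wrist's pose just before it. camera_info takes no time and is no camera call; for the wrist camera it gives the pose at the moment of the call.
- sign_off(): hands the job in; it is judged then, once.
The state is a dict: "t": time; "joints": joint angles; "qvel": joint speeds; "effort": joint torques, N m; "tool_pos": TCP position; "eef_rot": TCP orientation; "ft_force": force on the tool from outside, world axes, zero at the start; "moment": the same for the moment, N m; "opening": opening from 0.0 (shut) to 1.0 (fully open); "grasp_force": force on a finger pad.
Only numpy, scipy, OpenCV 4.12 (cv2) and the standard library are available. Lean on these libraries where they do the work, as an engineer would, in place of code of your own. Each camera call takes 0.05 s, during which the arm holds its last target. There are 200 camera calls.

### The job

The weld fixture's interlock has tripped: on the yellow reset station, press the two green buttons fully down together, one fingertip on each, hold both down for at least three seconds without letting up, then let go so that both spring back up. Do not press the orange jog buttons on the grey station, and leave the loose things on the bench where they are; nothing is to be picked up.

Things in the scene. Friction and masses are not known exactly. Their poses are not given: they have to be found in the camera images.
- reset_station: Yellow box bolted to the bench, 130 (x) x 150 (y) x 55 mm high, steel foot plate 15 mm proud at front and back. Origin: centre of its underside; x points from its front (robot side) to its back, z up. On top: two green buttons 34 mm in front of the centre, 31 mm left (+y) and right (-y) of the middle; a round air gauge, 72 mm across, 8 mm high, 27 mm behind the centre, under a clear cover.
- reset_left_top (a point): Centre of the top face of the left (+y) green button cap, 79 mm above the bench when up. The cap is round, 26 mm across, and stands 12 mm above its black round collar (42 mm across, 12 mm high). The two green caps are 62 mm apart, centre to centre, along the station's y axis. The point sinks with the cap.
- reset_right_top (a point): Centre of the top face of the right (-y) green button cap; otherwise as the left one.
- reset_left (a joint): Travel of the left green cap, m: 0 up, 0.008 fully down. Springs back: about 1.5 N starts it, 5 N holds it fully down (10 N for both caps).
- reset_right (a joint): Travel of the right green cap, m: as the left one.
- jog_station: Grey box bolted to the bench, 110 (x) x 140 (y) x 50 mm high, with two orange buttons of the same shape and spacing as the green ones, 22 mm in front of its centre, and a small amber lamp. Not to be pressed. Origin at the centre of its underside, axes as for the reset station. The two stations may stand either way round, left or right.
- jog_left (a joint): Travel of the left orange cap, m: 0 up, 0.008 fully down.
- jog_right (a joint): Travel of the right orange cap, m: 0 up, 0.008 fully down.
- tape_roll: Loose blue tape roll lying flat, 64 mm across, 19 mm high, in front of the reset station. Origin at the centre of its underside.
- spray_can: Loose red spray can standing up, 52 mm across, 140 mm high, behind the reset station. Origin at the centre of its underside.
- wrench: Loose steel wrench, 150 mm long, lying across in front of the jog station. Origin at its underside.
- clevis: Loose steel clevis bracket, 70 x 36 mm, 38 mm high, behind the jog station. Origin at the centre of its underside.
Not all that is in view belongs to the job. Leave any red or turquoise look-alike of the reset_station alone.

How it is judged (in metres and radians):
On the way:
1. both green buttons are held down together (value of joint each of reset_left, reset_right above 0.006 m), for 2.5 s.
At the end, for the whole second after the job is handed in: After both green caps have been held down together (each more than 6 mm of its 8 mm) for 2.5 s without a break, both green and both orange caps are up (within 1.5 mm), and each loose thing is within 20 mm of where it was (value of joint each of reset_left, reset_right, jog_left, jog_right below 0.0015 m and distance of each of tape_roll, spray_can, wrench, clevis from where it was at the start of the episode below 0.02 m); the robot touches nothing.
It fails at once if an orange jog button is pressed (more than 3 mm) (value of joint any of jog_left, jog_right above 0.003 m).
It fails at once if a loose thing on the bench is moved more than 20 mm or lifted (distance of any of tape_roll, spray_can, wrench, clevis from where it was at the start of the episode above 0.02 m).
It also fails if it takes over 32 s, if anything falls off the work surface, if the arm or the gripper's body presses on something with over 40 N, if the wrist force passes 120 N, or if a joint passes its speed limit or range.

## Working session

There is one attempt and no reset: what is moved stays moved. The work goes in short steps, Python scripts to look and compute and a shell command to move; the robot and the scene stay as the last step left them, time stands still between calls to the robot, and variables do not carry over. Pictures are saved under pics/ and viewed, at most 10 in all, crops included, and the job is handed in when it is done.

```bash
mkdir -p pics; python3 - <<'E'
from workcell import *
import cv2,numpy as np
s=observe();print(s)
a,d=read_camera("scene");b,e=read_camera("side")
cv2.imwrite("pics/scene.png",a);cv2.imwrite("pics/side.png",b)
np.savez("v0.npz",a=a,d=d,b=b,e=e)
for n in("scene","side"):
  i=camera_info(n);print(n,-i["R"].T@i["t"],i["dist"])
E
```

```text
{'t': 0.0, 'joints': array([-74.81120421,  34.38401835,  -0.14658209,  91.6776421 ,
         0.10668362,  54.02270252,  -4.57064269]), 'qvel': array([-0.04088928,  0.03278184,  0.0009961 ,  0.00399476,  0.02694636,
       -0.09653475, -0.05669074]), 'effort': array([ 1.93004084e-04, -7.65051270e+01,  1.49719622e+00, -2.52348769e+01,
       -5.24315459e-02,  1.67925947e-02,  1.57830623e-04]), 'tool_pos': array([0.24287498, 0.68263102, 0.21778654]), 'eef_rot': array([-1.79916312e+02,  1.01625110e-02,  1.60424336e+02]), 'ft_force': array([-0.58381138,  0.88651515, -0.34201701]), 'moment': array([ 0.02912599,  0.05960357, -0.05446354]), 'grasp_force': 0.0, 'opening': 0.9994950471899818}
scene [ 1.11459273 -0.16317782  0.96310283] [0.04044643 0.         0.         0.         0.        ]
side [ 0.47700623 -0.5035736   0.67865616] [-0.01642496  0.          0.          0.          0.        ]
```

View pics/scene.png

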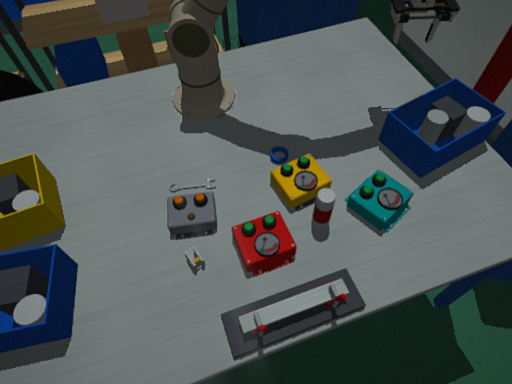

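View pics/side.png

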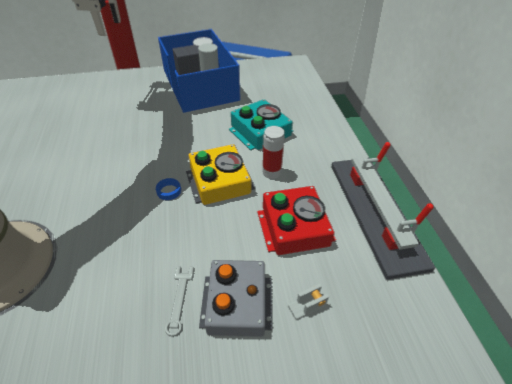

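The scene picture shows the yellow station with green caps at about (281,168) and (303,160). In the side picture they are at about (203,157) and (209,173). The tape roll lies in front, the can behind, and the red and turquoise boxes are look-alikes.

```bash
cat > h.py <<'E'
import cv2,numpy as np
def ray(i,uv,z):
    p=cv2.undistortPoints(np.float64([[uv]]),i["mtx"],i["dist"])[0,0]
    c=-i["R"].T@i["t"]; r=i["R"].T@np.r_[p,1]
    return c+r*(z-c[2])/r[2]
def green(img,roi):
    x0,y0,x1,y1=roi
    h=cv2.cvtColor(img[y0:y1,x0:x1],cv2.COLOR_BGR2HSV)
    m=cv2.inRange(h,(45,110,40),(80,255,255))
    n,l,st,c=cv2.connectedComponentsWithStats(m)
    return [(c[k]+[x0,y0],st[k,4],st[k,:4]+[x0,y0,0,0]) for k in range(1,n) if st[k,4]>15]
E
python3 - <<'E'
from workcell import *
from h import *
v=np.load("v0.npz")
for n,im,d,roi in(("scene",v["a"],v["d"],(268,148,335,210)),("side",v["b"],v["e"],(185,142,255,205))):
  i=camera_info(n)
  for c,a,bb in green(im,roi):
    u,w=np.round(c).astype(int); D=d[w,u]
    p=cv2.undistortPoints(np.float64([[c]]),i["mtx"],i["dist"])[0,0]
    X=i["R"].T@(np.r_[p,1]*D-i["t"])
    print(n,c.round(1),a,bb,"z.075",ray(i,c,.075).round(4),"depth",X.round(4))
for n,uv,z in(("scene",(279,155),.01),("side",(168,189),.01),("side",(274,135),.14),("scene",(325,193),.14)):print(n,ray(camera_info(n),uv,z).round(3))
i=camera_info("wrist");print("wrist cam in tool",-i["R"].T@i["t"]-observe()["tool_pos"],i["R"],i["mtx"])
E
```

```text
scene [303.6 159.9] 52 [300 156   9   8] z.075 [0.4783 0.2035 0.075 ] depth [0.4802 0.2024 0.0776]
scene [286.5 167.6] 52 [283 164   9   8] z.075 [0.4873 0.142  0.075 ] depth [0.4908 0.1402 0.08  ]
side [201.8 155.3] 81 [197 151  11  10] z.075 [0.4756 0.2012 0.075 ] depth [0.4757 0.1935 0.0816]
side [207.9 171.3] 91 [203 167  11  10] z.075 [0.4854 0.1395 0.075 ] depth [0.4854 0.1366 0.0778]
scene [0.382 0.161 0.01 ]
side [0.379 0.16  0.01 ]
side [0.655 0.171 0.14 ]
scene [0.652 0.184 0.14 ]
wrist cam in tool [-0.07288298  0.02549051  0.16402852] [[ 0.33555028  0.94202172 -0.00104483]
 [ 0.90434822 -0.32181997  0.28033231]
 [ 0.26374288 -0.09501048 -0.95990244]] [[341.81579387   0.         252.90630504]
 [  0.         341.81579387 191.29906493]
 [  0.           0.           1.        ]]
```

```bash
python3 - <<'E'
from workcell import *
from h import *
v=np.load("v0.npz")
i=camera_info("scene");d=v["d"]
g=np.stack(np.meshgrid(np.arange(512.),np.arange(384.)),-1).reshape(-1,1,2)
p=cv2.undistortPoints(g,i["mtx"],i["dist"])[:,0]
D=d.reshape(-1,1);X=((np.c_[p,np.ones(len(p))]*D-i["t"])@i["R"])[D[:,0]>0]
for y in np.arange(.15,.85,.05):
  r=[]
  for x in np.arange(.15,.75,.05):
    k=(abs(X[:,0]-x)<.025)&(abs(X[:,1]-y)<.025)
    r.append("%4d"%(1000*X[k,2].max()) if k.any() else "  --")
  print("%.2f"%y,*r)
from scipy.spatial.transform import Rotation as R
s=observe();A=R.from_euler("xyz",s["eef_rot"],degrees=True)
print(A.inv().apply(np.array([.481,.171,.20])-s["tool_pos"]), (A.inv()*R.from_euler("xyz",[180,0,188.8],degrees=True)).as_rotvec(degrees=True))
E
```

```text
0.15    6    6    5    3   21   22   67   82   67   64  143  141
0.20    6    5    6    4   20   20   80   82   67   66  143  142
0.25    4    5    4    6    4    4   56   58   59    2    4    3
0.30    5    7    6    4    7    4    3    3    6   51   82   57
0.35    8    4    7    6    6    5    4    3    4   67   82   66
0.40    4    5    5    4    5    4    5    5    6   81   81   67
0.45    5    5    4    6    5    5    5    5    6   56   57   58
0.50    5    4    7    4    5    7  132  131    6    6    3    5
0.55    5    5    4    4    6  131  132  133  168  133  131    2
0.60    3  349  347    5    4  131  130  171  172  132    5    5
0.65    4  347  365    5   --  134    9  169  170  133    4    5
0.70    3    2  364  346   --  133  113  114    9  131    4    5
0.75    5    4  347  346   --  132  113  114  114  134    4    4
0.80    3    6  342    6  129  133  131  131  131  133    4    5
[-0.39581232 -0.40222634  0.01846527] [-8.22309011e-02 -1.12935601e-02 -2.83797165e+01]
```

```bash
python3 -m creep '-0.2 -0.203 0.005 0 0 -14 0.0445; -0.2 -0.203 0.005 0 0 -14 0.0445; -0.2 -0.203 0.005 0 0 -14 0.0445; -0.2 -0.203 0.005 0 0 -14 0.0445; -0.2 -0.203 0.005 0 0 -14 0.0445; -0.2 -0.203 0.005 0 0 -14 0.0445; -0.2 -0.203 0.005 0 0 -14 0.0445; -0.2 -0.203 0.005 0 0 -14 0.0445'
python3 - <<'E'
from workcell import *
import numpy as np
from scipy.spatial.transform import Rotation as R
s=observe();A=R.from_euler("xyz",s["eef_rot"],degrees=True)
print(A.inv().apply(np.array([.481,.171,.19])-s["tool_pos"]), (A.inv()*R.from_euler("xyz",[180,0,188.8],degrees=True)).as_rotvec(degrees=True))
E
```

```text
t: 0.77
tool_pos: [0.367, 0.417, 0.2134]
eef_rot: [-179.7, 0.1, 173.9]
ft_force: [0.3, -0.7, 0.8]
opening: 0.498
grasp_force: 0.0
[-0.13931156 -0.23254288  0.02462002] [ -0.2662573    0.03892151 -14.85044814]
```

```bash
python3 -m creep '-0.14 -0.235 0.025 0 0 -14.8 0.0445; -0.14 -0.235 0.025 0 0 -14.8 0.0445; -0.14 -0.235 0.025 0 0 -14.8 0.0445; -0.14 -0.235 0.025 0 0 -14.8 0.0445; -0.14 -0.235 0.025 0 0 -14.8 0.0445; -0.14 -0.235 0.025 0 0 -14.8 0.0445; -0.14 -0.235 0.025 0 0 -14.8 0.0445; -0.14 -0.235 0.025 0 0 -14.8 0.0445'
python3 -m creep '0 0 0 0 0 0 0.0445; 0 0 0 0 0 0 0.0445'
python3 - <<'E'
from workcell import *
from h import *
from scipy.spatial.transform import Rotation as R
s=observe();i=camera_info("wrist");im,d=read_camera("wrist");cv2.imwrite("pics/w1.png",im)
np.savez("w1.npz",im=im,d=d)
print(s["tool_pos"],s["eef_rot"],s["opening"]*93,s["ft_force"])
for c,a,bb in green(im,(0,0,512,384)): print(c.round(1),a,bb,ray(i,c,.077).round(4))
E
```

```text
t: 1.43
tool_pos: [0.4817, 0.1715, 0.188]
eef_rot: [-179.9, -0.0, -171.2]
ft_force: [-0.4, -0.1, -0.4]
opening: 0.478
grasp_force: 0.0
t: 1.6
tool_pos: [0.4796, 0.1782, 0.1886]
eef_rot: [180.0, -0.0, -170.8]
ft_force: [-0.1, 0.3, 0.5]
opening: 0.478
grasp_force: 0.0
[0.4796267  0.17819039 0.18858177] [ 1.79968203e+02 -1.04496209e-02 -1.70758377e+02] 44.4436852547278 [-0.05729219  0.30976994  0.54253929]
[203.4 181.4] 71 [197 176  16  15] [0.4806 0.1356 0.077 ]
[285.2 191.7] 429 [270 178  29  26] [0.4786 0.2047 0.077 ]
[217.4 197.9] 16 [215 195   6   7] [0.4932 0.149  0.077 ]
[ 19.9 293.7] 74 [ 11 291  17   6] [ 0.6228 -0.0318  0.077 ]
```

View pics/w1.png

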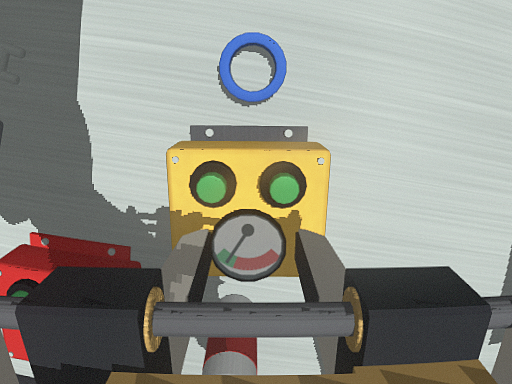

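The wrist view shows the yellow station squarely, with green caps at about (212,187) and (285,187) and the fingertips at about (205,240) and (300,240). Shadow spoils the colour mask, so I'll fit circles instead.

```bash
python3 - <<'E'
from workcell import *
from h import *
from scipy.spatial.transform import Rotation as R
v=np.load("w1.npz");im=v["im"];d=v["d"];i=camera_info("wrist");s=observe()
print(s["t"],s["tool_pos"],s["eef_rot"])
h=cv2.cvtColor(im,cv2.COLOR_BGR2HSV)
m=np.zeros((384,512),np.uint8);m[160:215,185:310]=cv2.inRange(h,(45,60,30),(90,255,255))[160:215,185:310]
n,l,st,c=cv2.connectedComponentsWithStats(cv2.morphologyEx(m,cv2.MORPH_CLOSE,np.ones((5,5))))
P=[]
for k in range(1,n):
  if st[k,4]>200:
    # flat top: pixels with z within 3 mm of cap top
    ys,xs=np.nonzero(l==k)
    (cx,cy),r=cv2.minEnclosingCircle(np.c_[xs,ys].astype(np.float32))
    D=np.median(d[l==k]);q=cv2.undistortPoints(np.float64([[[cx,cy]]]),i["mtx"],i["dist"])[0,0]
    X=i["R"].T@(np.r_[q,1]*D-i["t"]); print(c[k],(cx,cy),r,st[k],"ray",ray(i,(cx,cy),.077),"depth",X); P.append(ray(i,(cx,cy),.077))
P.sort(key=lambda p:p[1]) if 0 else None
P=sorted(P,key=lambda p:p[1]);e=P[1]-P[0];M=(P[0]+P[1])/2
yaw=np.degrees(np.arctan2(-e[0],e[1]));print("dist",np.linalg.norm(e),"mid",M,"yaw",yaw)
A=R.from_euler("xyz",s["eef_rot"],degrees=True)
print("to go",A.inv().apply(np.r_[M[:2],.085]-s["tool_pos"]),"turn",(A.inv()*R.from_euler("xyz",[180,0,180+yaw],degrees=True)).as_rotvec(degrees=True))
for y in(-.031,0,.031):
  X=s["tool_pos"]+A.apply([0,y,0]);print(cv2.projectPoints(X[None],cv2.Rodrigues(i["R"])[0],i["t"],i["mtx"],np.array(i["dist"]))[0].ravel())
E
```

```text
1.65 [0.47940647 0.17869537 0.18862364] [ 1.79965264e+02 -7.75522514e-03 -1.70685300e+02]
[210.86438356 187.26438356] (211.05555725097656, 187.05555725097656) 15.627907752990723 [196 172  30  31 730] ray [0.48442413 0.1430955  0.077     ] depth [0.4846911  0.14302433 0.07609604]
[284.19635344 188.40813464] (283.7727355957031, 188.0454559326172) 15.511362075805664 [270 173  30  31 713] ray [0.47546788 0.20340745 0.077     ] depth [0.47562231 0.20348974 0.07641247]
dist 0.060973318609939306 mid [0.479946   0.17325147 0.077     ] yaw 8.446625693928855
to go [ 0.00033469 -0.00552227  0.10362035] turn [ 0.03467684 -0.00801822  0.8680724 ]
[196.11776222 245.42981238]
[254.95097314 245.51845464]
[313.72712851 245.29519496]
```

```bash
python3 -m creep '0 -0.005 0.03 0 0 0.8 0.0445; 0 -0.005 0.06 0 0 0.8 0.0445; 0 -0.005 0.08 0 0 0.8 0.0445; 0 -0.005 0.094 0 0 0.8 0.0445; 0 -0.005 0.1 0 0 0.8 0.0445; 0 -0.005 0.1 0 0 0.8 0.0445; 0 -0.005 0.1 0 0 0.8 0.0445; 0 -0.005 0.1 0 0 0.8 0.0445'
python3 - <<'E'
from workcell import *
from h import *
s=observe();i=camera_info("wrist");im,d=read_camera("wrist");sd,_=read_camera("side")
print(s["tool_pos"],s["eef_rot"],s["opening"]*93,s["ft_force"])
cv2.imwrite("pics/w2.png",np.hstack([cv2.resize(im[120:330,150:370],(420,400)),cv2.resize(sd[80:230,130:280],(380,400))]))
E
```

```text
t: 2.32
tool_pos: [0.481, 0.1731, 0.0895]
eef_rot: [180.0, 0.1, -171.5]
ft_force: [0.1, -1.2, -0.7]
opening: 0.48
grasp_force: 0.0
[0.48100735 0.17311862 0.08950793] [ 1.79973072e+02  7.37915412e-02 -1.71532043e+02] 44.603922183703766 [ 0.10053503 -1.1657132  -0.65336362]
```

View pics/w2.png

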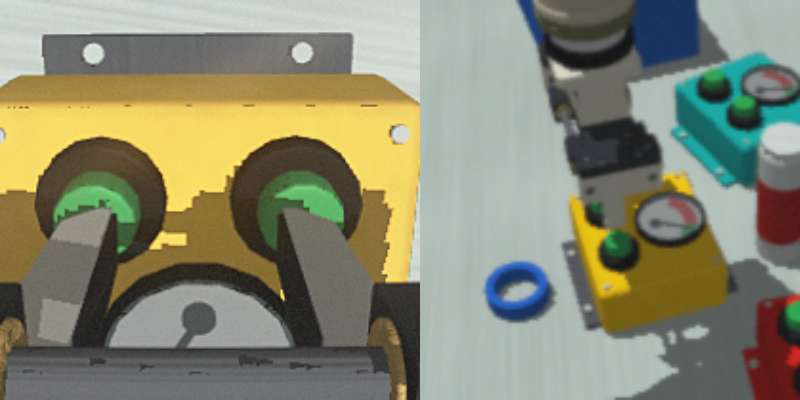

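The left pane shows both fingertips centred over the green caps, at about (95,225) and (302,225). The side pane agrees, so I'm pressing down in steps.

```bash
python3 -m creep '0 0 0.006 0 0 0 0.0445; 0 0 0.010 0 0 0 0.0445; 0 0 0.013 0 0 0 0.0445; 0 0 0.016 0 0 0 0.0445; 0 0 0.018 0 0 0 0.0445; 0 0 0.018 0 0 0 0.0445'; python3 -m creep '0 0 0.001 0 0 0 0.0445; 0 0 0.001 0 0 0 0.0445; 0 0 0.001 0 0 0 0.0445'
python3 -c "
from workcell import *
s=observe();print(s['tool_pos'],s['ft_force'],s['moment'])"
```

```text
t: 2.92
tool_pos: [0.4811, 0.1725, 0.0713]
eef_rot: [180.0, 0.1, -171.6]
ft_force: [-1.9, -0.6, 12.4]
opening: 0.477
grasp_force: 6.3
t: 3.17
tool_pos: [0.4812, 0.1724, 0.0711]
eef_rot: [180.0, 0.1, -171.6]
ft_force: [-3.6, -1.2, 27.4]
opening: 0.479
grasp_force: 13.6
[0.48118308 0.17243506 0.07111119] [-3.58324496 -1.22866763 27.38518323] [-0.30057979  0.92908257 -0.03948597]
```

27 N at z = 0.0711 means both caps have bottomed and the load is balanced. I'll hold and check with one look.

```bash
for k in 1; do python3 -m creep '0 0 0 0 0 0 0.0445; 0 0 0 0 0 0 0.0445; 0 0 0 0 0 0 0.0445; 0 0 0 0 0 0 0.0445; 0 0 0 0 0 0 0.0445; 0 0 0 0 0 0 0.0445; 0 0 0 0 0 0 0.0445; 0 0 0 0 0 0 0.0445'; done
python3 - <<'E'
from workcell import *
from h import *
im,d=read_camera("wrist");sd,_=read_camera("side")
print(observe()["moment"])
cv2.imwrite("pics/w3.png",np.hstack([cv2.resize(im[120:330,150:370],(420,400)),cv2.resize(sd[80:230,130:280],(380,400))]))
E
```

```text
t: 3.83
tool_pos: [0.4812, 0.1725, 0.0711]
eef_rot: [180.0, 0.1, -171.6]
ft_force: [-3.6, -2.4, 26.8]
opening: 0.477
grasp_force: 13.6
[-0.25530435  0.88009406 -0.00124707]
```

View pics/w3.png

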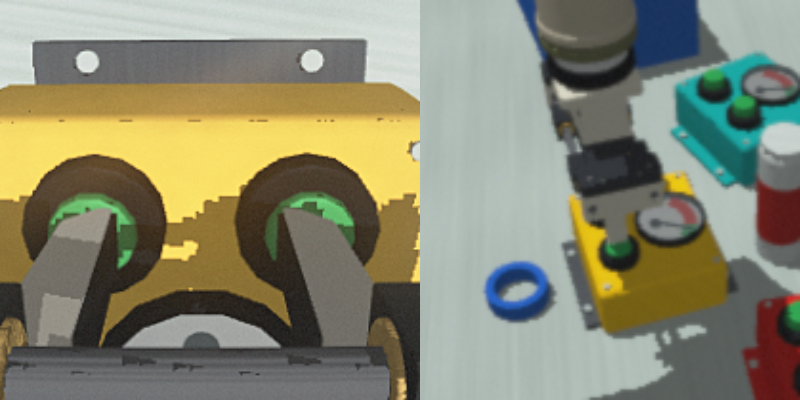

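Both caps are sunk evenly, with the fingertips on them at about (95,220) and (302,220). I'll keep holding, then release.

```bash
python3 -m creep '0 0 0 0 0 0 0.0445; 0 0 0 0 0 0 0.0445; 0 0 0 0 0 0 0.0445; 0 0 0 0 0 0 0.0445; 0 0 0 0 0 0 0.0445; 0 0 0 0 0 0 0.0445; 0 0 0 0 0 0 0.0445; 0 0 0 0 0 0 0.0445'
python3 -m creep '0 0 0 0 0 0 0.0445; 0 0 0 0 0 0 0.0445; 0 0 0 0 0 0 0.0445; 0 0 0 0 0 0 0.0445; 0 0 0 0 0 0 0.0445; 0 0 0 0 0 0 0.0445; 0 0 0 0 0 0 0.0445; 0 0 0 0 0 0 0.0445'
python3 -m creep '0 0 0 0 0 0 0.0445; 0 0 0 0 0 0 0.0445; 0 0 0 0 0 0 0.0445; 0 0 0 0 0 0 0.0445; 0 0 0 0 0 0 0.0445; 0 0 0 0 0 0 0.0445; 0 0 0 0 0 0 0.0445; 0 0 0 0 0 0 0.0445'
python3 -m creep '0 0 0 0 0 0 0.0445; 0 0 0 0 0 0 0.0445; 0 0 0 0 0 0 0.0445; 0 0 0 0 0 0 0.0445; 0 0 0 0 0 0 0.0445; 0 0 0 0 0 0 0.0445; 0 0 0 0 0 0 0.0445; 0 0 0 0 0 0 0.0445'
python3 -m creep '0 0 -0.004 0 0 0 0.0445; 0 0 -0.01 0 0 0 0.0445; 0 0 -0.03 0 0 0 0.0445; 0 0 -0.06 0 0 0 0.0445; 0 0 -0.08 0 0 0 0.0445; 0 0 -0.09 0 0 0 0.0445; 0 0 -0.09 0 0 0 0.0445; 0 0 -0.09 0 0 0 0.0445'
python3 - <<'E'
from workcell import *
from h import *
im,d=read_camera("wrist");sd,_=read_camera("side")
cv2.imwrite("pics/w4.png",np.hstack([cv2.resize(im[100:310,140:360],(420,400)),cv2.resize(sd[80:230,130:280],(380,400))]))
E
```

```text
t: 4.6
tool_pos: [0.4812, 0.1725, 0.0711]
eef_rot: [180.0, 0.1, -171.6]
ft_force: [-4.0, -1.9, 27.2]
opening: 0.476
grasp_force: 13.6
t: 5.27
tool_pos: [0.4812, 0.1725, 0.0711]
eef_rot: [180.0, 0.1, -171.6]
ft_force: [-3.8, -1.2, 26.8]
opening: 0.476
grasp_force: 13.6
t: 5.93
tool_pos: [0.4812, 0.1725, 0.0711]
eef_rot: [180.0, 0.1, -171.6]
ft_force: [-2.9, -1.5, 27.0]
opening: 0.479
grasp_force: 13.6
t: 6.6
tool_pos: [0.4812, 0.1725, 0.0711]
eef_rot: [180.0, 0.1, -171.6]
ft_force: [-2.8, -0.7, 27.3]
opening: 0.481
grasp_force: 13.6
t: 7.27
tool_pos: [0.4806, 0.1722, 0.1593]
eef_rot: [180.0, 0.0, -171.6]
ft_force: [-0.2, -0.1, -1.1]
opening: 0.477
grasp_force: 0.0
```

View pics/w4.png

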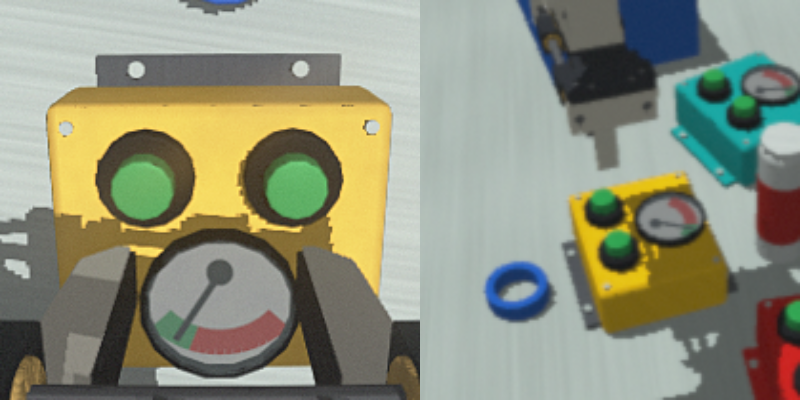

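Both green caps at (143,188) and (297,188) are up, the gauge needle is now in the green, and the gripper is clear of everything.

```bash
python3 -c "
from workcell import *
print(sign_off())"
```

```text
the job is handed in; nothing more can be done
None
```

The job is handed in: I held both green buttons fully down together for over 3.4 s, then released them; both sprang back up, and the arm went nowhere near the orange buttons or the loose items.

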